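Cap the tilted rinse bottle

ROBOT

A 6-joint arm with a two-finger parallel gripper is mounted at the origin on the work surface. World frame = base frame: x ahead of the robot, y to its left, z up, the work surface at z = 0. Lengths are in mm, angles in rad, forces in N, time in s.
With the tool pointing down it reaches from about 350 to 875 mm from the base axis. Payload 4.2 kg.
Tool frame: the origin (TCP) lies between the finger pads; the fingertips stand 17 mm ahead of it and the grasp point (between the pads) lies 2 mm behind it; z points along the fingers, y is the line along which they close (so a half turn about z gives the same grasp; the last joint's range is limited). The gripper opens to 85 mm and grips with 20 to 120 N. Pads are 22 mm wide; open, the fingers measure 114 mm over their backs; the gripper's body (76 mm by 85 mm) begins 54 mm behind the grasp point. The pads swing forward as they close: fully open they stand 13 mm farther back than shut.
Start: joints at [-0.983, 0.385, 0.008, 0, -1.194, -0.259], TCP at [201.832, -591.492, 248.312] pointing down, gripper open.
Joint ranges: [-3.14, 3.14], [-1.21, 2.06], [-1.07, 1.41], [-3.16, 2.05], [-2.99, -0.16], [-3.1, 3.1]. Speed limits (rad/s): [2.79, 2.79, 3.14, 3.14, 3.14, 3.14].

INTERFACE

Orientations are given as a unit quaternion [x, y, z, w].
In Python, from bench import arm, vision, probe_bus gives the robot as it stands (arm), with the cameras (vision) and the readings (probe_bus).
- The arm moves only by the shell command python3 jog.py 'ROWS' [OPENING]. ROWS is rows parted by semicolons, their numbers by spaces, 1 to 10 of them, each of 6 numbers: dx, dy, dz in mm, then a rotation vector rx, ry, rz in rad; each row is the pose to reach, as a shift and turn from the pose commanded when the command began, along the tool's axes at that moment; what a row does not reach only later rows make up. A row lasts 1/10 s, in which the tool goes at most 50 mm and 0.15 rad, less where a joint would pass 70% of its speed; a pose out of reach is approached as far as the arm can. OPENING is the finger opening in mm, set as the command begins (- or left out keeps the last). The fingers move at their own pace and stop on an object; the grip force is fixed at half the most. Time passes only in rows, so rows that do not move let the fingers close. It prints the time, the measured TCP pose, the force, the opening and the grip force at its end.
- probe_bus.read_state(): the state, without advancing time (a new reading comes with each control period).
- vision.get_image(name): name is "scene" or "side" or "wrist"; returns the picture (384x512x3 uint8, blue, green, red); there is no depth.
- vision.get_calibration(name): a dict with "K" (3x3 intrinsics, pixels), "rvec" (rotation vector, rad) and "tvec" (3), from world to camera coordinates, as OpenCV has them. Camera axes: x right, y down, z forward; pixel columns grow to the right and rows downward; lengths in mm; the calibration is good to about 2 mm. The wrist camera is an equidistant fisheye: a pixel r from the principal point sees the ray r / f radians off the axis. A picture is of the moment at which its call begins: read the wrist's pose just before it. get_calibration takes no time and is no camera call; for the wrist camera it gives the pose at the moment of the call.
- arm.job_done(): hands the job in; it is judged then, once.
The state is a dict: "clock": time; "joints": joint angles; "joint_vel": joint speeds; "joint_efforts": joint torques, N m; "position": TCP position; "ee_rot": TCP orientation; "contact_force": force on the tool from outside, world axes, zero at the start; "wrist_torque": the same for the moment, N m; "gripper_width": finger opening in mm; "grasp_force": force on a finger pad.
Only numpy, scipy, OpenCV 4.12 (cv2) and the standard library are available. Lean on these libraries where they do the work, as an engineer would, in place of code of your own. Each camera call takes 0.05 s, during which the arm holds its last target. There are 200 camera calls.

TASK

Lift the green dust cup off the open rinse bottle in the tilted stand and stand it mouth down on a clear bit of the bench. Close the bottle with the wide orange cap: set the cap square on the neck, turn it backward until you feel the thread start drop, then turn it forward and run it fully home on the rim without forcing it. Let go of the cap and leave everything else on the bench where it stands.

Things in the scene. Friction and masses are not known exactly. Their poses are not given: they have to be found in the camera images.
- cap: The wide orange screw cap, ribbed, 64 mm across, 36 mm high, about 60 g, lying mouth down on the bench among other things. Origin: middle of its lower edge (mouth); z is its axis, out of its closed top. Bore 58 mm across, 24.5 mm deep; the top 11 mm is solid. Grip it from the top across its 64 mm, at any yaw, tips not beyond the lower edge.
- dust_cup: Green plastic cup, 64 mm across, 60 mm high, about 60 g, put loosely upside down over the open neck as a dust cover, so that it leans like the bottle. Origin: middle of its mouth (the open, lower edge); z is its axis, out of its closed end. Bore 59.6 mm. Edge on the bottle's shoulder, 33 mm below the rim. Grip it across 64 mm near its closed end; lift it 65 mm or more along its axis.
- cap_liner (a point): Middle of the cap's liner, the sealing face inside it: 24.5 mm above its lower edge, 11.5 mm below its top. Axes as the cap's.
- cap_lugs (a point): On the cap's axis, at the feet of its three inner lugs, 23.2 mm below the liner. Lugs 120 degrees apart, 3.5 mm high, 9 mm long, reaching inward to 24.4 mm from the axis; one points along the cap's x. Axes as the cap's.
- mouth (a point): Middle of the rim of the open bottle's mouth. The bottle (white, 91 mm across, 198 mm long) leans 30 degrees from vertical towards the robot in a grey stand. z: out of the mouth along the neck's axis; x and y do not tell how the thread stands. Home: liner on the rim. The bottle does not turn in its stand below 5 N m.
- thread_top (a point): On the neck's axis 7 mm below the rim, level with the tops of the thread starts. Coarse right-hand thread, 55.6 mm across, three starts 120 degrees apart, ridges 4 mm high, lead 28.5 mm a turn. The angle at which the starts stand differs each time and is not told. A cap set on rides with its lugs on the ridges, liner 6.7 to 16.2 mm above the rim. Axes as mouth.
- neck_foot (a point): On the neck's axis 30 mm below the rim; neck 46 mm across, then a shoulder widening to 91 mm. Turned backward (anticlockwise looking into the mouth) the cap climbs to 16.2 mm, then drops 9.5 mm to 6.7 mm, after at most 140 degrees; then forward (clockwise) it is home after 85 to 130 degrees. Push 3 to 6 N while turning to feel the drop; home, force or torque (0.4 N m) rises.
- stand_open: Grey sheet-metal stand that holds the open bottle, fixed to the bench. Base plate 175 by 100 mm. Origin: on the bench, 49 mm behind (stand's +x) the point below the mouth; the bottle leans to the stand's -x; the mouth is 213 mm above the bench.
- stand_full: Same kind of stand with a second, closed bottle with a blue cap, a fixed obstacle. Origin on the bench; the highest edge of that cap is about 241 mm up, the cap's middle 49 to 56 mm towards the stand's -x from the origin.
- blue_cap: Bystander: small blue screw cap, 48 mm across, 26 mm high, does not fit the wide mouth. Origin: middle of its underside, z up.
- vial_a: Bystander: capped sample vial, clear with an orange lid, 34 mm across, 74 mm high. Origin: middle of its underside, z up.
- vial_b: Bystander: second capped sample vial, same as the first. Origin: middle of its underside, z up.
- amber_bottle: Bystander: amber glass bottle with black cap, 62 mm across, 130 mm high. Origin: middle of its underside, z up.
- wash_bottle: Bystander: white plastic bottle with red cap, 68 mm across, 170 mm high. Origin: middle of its underside, z up.
- beaker: Bystander: clear plastic beaker, 72 mm across, 90 mm high. Origin: middle of its underside, z up.
- spatula: Bystander: steel lab spatula, 150 mm long, 4 mm thick, lying flat. Origin: middle of its length, on its underside.

How it is judged (in metres and radians):
On the way, in this order (a step that is already met when the one before it is completed fails the run):
1. the cap stands square on the neck, its lugs resting on the thread starts or being turned over them (liner 14.6 to 18.5 mm above the rim) (x of cap_liner in the frame of mouth between -0.004 and 0.004 m and y of cap_liner in the frame of mouth between -0.004 and 0.004 m and angle between the z axis of cap and the z axis of mouth, either way round below 0.12 rad and z of cap_liner in the frame of mouth between 0.0146 and 0.0185 m and contact force between cap and stand_open above 0.2 N and (angular speed of cap above 0.1 rad/s or linear speed of cap below 0.006 m/s)), for 0.04 s.
2. the thread start has dropped: the cap is still square, its liner less than 9.5 mm above the rim (x of cap_liner in the frame of mouth between -0.004 and 0.004 m and y of cap_liner in the frame of mouth between -0.004 and 0.004 m and angle between the z axis of cap and the z axis of mouth, either way round below 0.12 rad and z of cap_liner in the frame of mouth between 0.003 and 0.0095 m), for 0.05 s.
3. the cap has been run home: its liner within 2 mm of the rim (distance between cap_liner and mouth below 0.003 m and z of cap_liner in the frame of mouth below 0.002 m and angle between the z axis of cap and the z axis of mouth, either way round below 0.05 rad), for 0.1 s.
At the end, for the whole second after the job is handed in: The orange cap is on the open bottle and home: liner within 2 mm of the rim, centred within 3 mm, square within 3 degrees, at rest and let go. The green cup stands mouth down on the bench itself (upright within 6 degrees, edge less than 5 mm up), at rest (all of step 3 and linear speed of each of cap, dust_cup below 0.02 m/s and angle between dust_cup's own z axis and vertical below 0.1 rad and height (world z) of dust_cup below 0.005 m); the robot touches nothing.
It fails at once if another thing on the bench is knocked more than 25 mm out of place (distance of any of blue_cap, vial_a, vial_b, amber_bottle, wash_bottle, beaker, spatula from where it was at the start of the episode above 0.025 m).
It fails at once if the cap is forced or badly overtightened (more than 600 N summed over its contacts with the bottle) (contact force between cap and stand_open above 600 N).
It also fails if it takes over 72 s, if anything falls off the work surface, if the arm or the gripper's body presses on something with over 40 N, if the wrist force passes 120 N, or if a joint passes its speed limit or range.

## Working session

There is one attempt and no reset: what is moved stays moved. The work goes in short steps, Python scripts to look and compute and a shell command to move; the robot and the scene stay as the last step left them, time stands still between calls to the robot, and variables do not carry over. Pictures are saved under pics/ and viewed, at most 10 in all, crops included, and the job is handed in when it is done.

```bash
ls; mkdir -p pics; python3 - <<'E'
from bench import arm, vision, probe_bus
import cv2
print(probe_bus.read_state())
for n in ["scene","side","wrist"]:
    cv2.imwrite(f"pics/{n}0.png",vision.get_image(n)); print(n,vision.get_calibration(n))
E
```

```text
bench.py
jog.py
pics
{'clock': 0.0, 'joints': array([-9.83387431e-01,  3.85581378e-01,  6.61415175e-03, -5.07542148e-04,
       -1.19400214e+00, -2.58592629e-01]), 'joint_vel': array([ 0.00066158,  0.00029336,  0.00134119, -0.00041287,  0.00019219,
       -0.00046139]), 'joint_efforts': array([-1.92440006e-03, -3.92288196e+01,  1.88400275e+01,  4.18625593e+00,
       -4.70417464e-03, -5.72284875e-06]), 'position': array([ 201.66464509, -590.98775006,  247.20072624]), 'ee_rot': array([-1.63576006e-01,  9.86530108e-01,  1.08757709e-03, -2.30936089e-04]), 'contact_force': array([ 0.47902649,  0.3076594 , -0.04046162]), 'wrist_torque': array([-0.02886562, -0.02240655,  0.01598344]), 'grasp_force': 0.0, 'gripper_width': 85.35677035546374}
scene {'K': array([[495.46487294,   0.        , 253.13985829],
       [  0.        , 495.46487294, 190.43456449],
       [  0.        ,   0.        ,   1.        ]]), 'rvec': array([ 0.64375777,  2.50493435, -1.32607276]), 'tvec': array([ 464.37141614,  -16.15651278, 1917.14570563])}
side {'K': array([[424.0029497 ,   0.        , 254.48989471],
       [  0.        , 424.0029497 , 196.3172654 ],
       [  0.        ,   0.        ,   1.        ]]), 'rvec': array([ 0.04048244, -2.80821424,  1.34379471]), 'tvec': array([ 499.68247403,  161.60964319, 1158.42335309])}
wrist {'K': array([[297.31863964,   0.        , 248.71324903],
       [  0.        , 297.31863964, 188.4781509 ],
       [  0.        ,   0.        ,   1.        ]]), 'rvec': array([-1.70151828, -2.37725013, -0.39966329]), 'tvec': array([624.13880119, -41.83998502, 381.87158077])}
```

View pics/scene0.png

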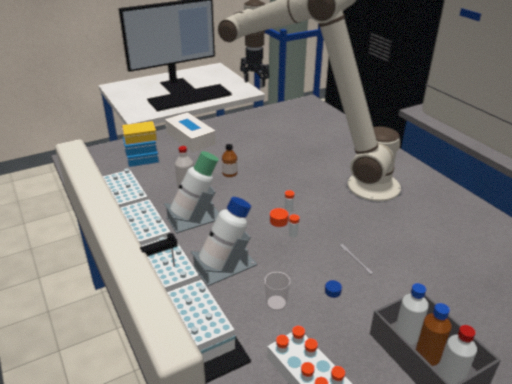

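View pics/side0.png

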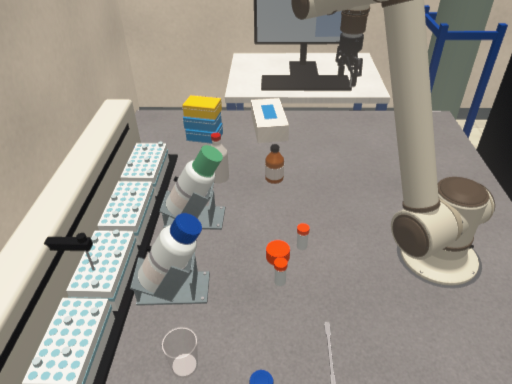

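View pics/wrist0.png

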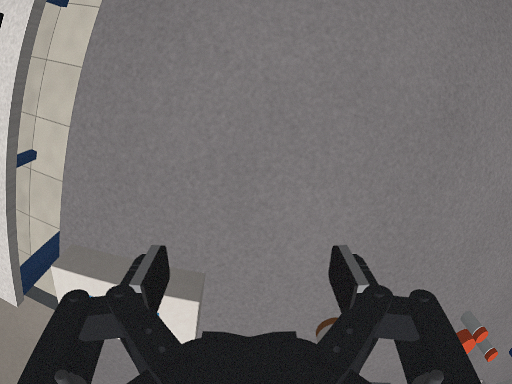

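Scene view: green cup at about (205,165), blue-capped bottle beside it at (238,208), orange cap at (279,217) between two vials, at (290,197) and (294,222). The side view shows the same layout, with the green cup at (207,160) and the cap at (278,250). The wrist view is empty bench, with the vials at the lower right edge.

```bash
cat > h.py <<'E'
from bench import arm, vision, probe_bus
import cv2, numpy as np
from scipy.spatial.transform import Rotation as R
def ray(c,px,fish=False):
    K=c["K"]; Rm=cv2.Rodrigues(c["rvec"])[0]
    d=np.array([(px[0]-K[0,2])/K[0,0],(px[1]-K[1,2])/K[1,1]])
    if fish:
        t=np.linalg.norm(d)+1e-12; v=np.r_[d/t*np.sin(t),np.cos(t)]
    else: v=np.r_[d,1]; v/=np.linalg.norm(v)
    return -Rm.T@c["tvec"], Rm.T@v
def onz(c,px,z,fish=False):
    o,v=ray(c,px,fish); return o+v*(z-o[2])/v[2]
def proj(c,P,fish=False):
    p=cv2.Rodrigues(c["rvec"])[0]@np.asarray(P,float)+c["tvec"]; K=c["K"]
    if fish:
        r=np.hypot(p[0],p[1])+1e-12; u=p[:2]/r*np.arctan2(r,p[2])
    else: u=p[:2]/p[2]
    return u*K[0,0]+K[:2,2]
def tri(rays):
    A=0;b=0
    for o,v in rays:
        M=np.eye(3)-np.outer(v,v);A=A+M;b=b+M@o
    P=np.linalg.solve(A,b)
    return P,[np.linalg.norm((np.eye(3)-np.outer(v,v))@(P-o)) for o,v in rays]
HS=dict(orange=((3,170,120),(13,255,255)),green=((60,80,40),(90,255,255)),blue=((108,150,40),(125,255,255)))
def blobs(im,col,amin=25):
    m=cv2.inRange(cv2.cvtColor(im,cv2.COLOR_BGR2HSV),*HS[col])
    cs=[c for c in cv2.findContours(m,cv2.RETR_EXTERNAL,cv2.CHAIN_APPROX_NONE)[0] if cv2.contourArea(c)>amin]
    return m,sorted(cs,key=cv2.contourArea,reverse=True)
def cen(c):
    m=cv2.moments(c);return np.array([m['m10'],m['m01']])/m['m00']
E
python3 - <<'E'
from h import *
C={n:vision.get_calibration(n) for n in["scene","side"]}
G={}
for n in C:
    im=cv2.imread(f"pics/{n}0.png")
    for col in HS:
        for c in blobs(im,col)[1][:10]:
            print(n,col,cv2.contourArea(c),cen(c).round(1),cv2.boundingRect(c),[onz(C[n],cen(c),z).round(0)[:2].tolist() for z in(20,210)])
            if col=="green": G.setdefault(n,ray(C[n],cen(c)))
print(tri(list(G.values())))
E
```

```text
scene orange 234.5 [278.7 216.8] (270, 209, 18, 17) [[436.0, 13.0], [571.0, 224.0]]
scene orange 116.5 [337.9 372.6] (332, 366, 13, 14) [[635.0, 617.0], [734.0, 718.0]]
scene orange 104.5 [307.3 368.9] (302, 363, 12, 13) [[695.0, 572.0], [783.0, 682.0]]
scene orange 96.5 [281.9 340.7] (277, 335, 11, 13) [[704.0, 470.0], [791.0, 598.0]]
scene orange 96.0 [310.8 344.5] (306, 339, 11, 12) [[646.0, 516.0], [743.0, 636.0]]
scene orange 93.0 [298.  331.5] (293, 326, 11, 12) [[652.0, 465.0], [747.0, 594.0]]
scene orange 49.5 [293.6 218.3] (289, 215, 10, 8) [[395.0, 45.0], [538.0, 250.0]]
scene orange 48.0 [438.7 327.4] (435, 323, 9, 10) [[315.0, 635.0], [472.0, 732.0]]
scene orange 44.0 [320.8 380.7] (316, 378, 11, 6) [[685.0, 616.0], [775.0, 717.0]]
scene orange 39.0 [289.2 193.9] (285, 191, 9, 7) [[329.0, -88.0], [484.0, 142.0]]
scene green 316.5 [205.6 162.9] (195, 152, 23, 23) [[509.0, -441.0], [631.0, -147.0]]
scene blue 3092.0 [460. 167.] (402, 122, 110, 93) [[-377.0, 82.0], [-94.0, 280.0]]
scene blue 724.5 [294.7  53.8] (266, 28, 57, 73) [[-535.0, -1390.0], [-223.0, -923.0]]
scene bl
[... 586 characters left out ...]
lue 37.0 [256.6  79.3] (255, 73, 5, 14) [[-116.0, -1132.0], [120.0, -712.0]]
side orange 514.5 [277.9 253.8] (266, 240, 24, 31) [[436.0, 22.0], [441.0, 202.0]]
side orange 90.5 [302.8 228.8] (297, 224, 12, 11) [[363.0, -78.0], [385.0, 125.0]]
side green 564.5 [206.9 160.5] (193, 146, 29, 30) [[683.0, -423.0], [632.0, -142.0]]
side blue 1270.5 [467.8  45.6] (425, 6, 82, 110) [[-627.0, -1575.0], [-381.0, -1034.0]]
side blue 652.5 [185.5 227.9] (171, 213, 31, 31) [[703.0, -74.0], [647.0, 128.0]]
side blue 230.5 [261.  377.5] (250, 370, 23, 14) [[473.0, 371.0], [470.0, 472.0]]
(array([ 632.43357923, -142.14492345,  211.54090428]), [np.float64(1.3481271947974047), np.float64(1.3481271947974554)])
```

```bash
cat >> h.py <<'E'
def tool(s=None):
    s=s or probe_bus.read_state(); return np.array(s["position"]),R.from_quat(s["ee_rot"])
def rotz(z,y):
    "tool rotation with z along z and closing line near +-y, sign nearest to now"
    z=np.array(z,float)/np.linalg.norm(z); y=np.array(y,float); y-=z*(y@z); y/=np.linalg.norm(y)
    return [R.from_matrix(np.c_[np.cross(s*y,z),s*y,z]) for s in(1,-1)]
def go(P,Rt=None):
    p,r=tool(); d=r.inv().apply(np.asarray(P)-p)
    w=(r.inv()*(Rt or r)).as_rotvec(); a=np.linalg.norm(w)
    print("shift",d.round(1),"rv",w.round(3),"rows",int(np.ceil(max(np.linalg.norm(d)/50,a/.15))),"j6",probe_bus.read_state()["joints"][5].round(2))
def axis(psi): return np.array([-.5*np.cos(psi),-.5*np.sin(psi),np.sqrt(.75)])
E
python3 - <<'E'
from h import *
p,r=tool(); c=vision.get_calibration("wrist"); Rm=cv2.Rodrigues(c["rvec"])[0]
print("cam in tool",r.inv().apply(-Rm.T@c["tvec"]-p),"\n",r.as_matrix().T@Rm.T)
a=axis(np.radians(-12.7)); Q=np.array([632,-143,210.4])+a*200
print(a,Q, r.as_matrix())
for Rt in rotz(-a,[0,1,0]): go(Q,Rt)
E
```

```text
cam in tool [ 8.49400899e+01 -3.23133597e-02 -1.26032457e+02] 
 [[ 2.63780035e-05 -9.45435203e-01 -3.25810184e-01]
 [ 9.99999975e-01 -4.66990397e-05  2.16472420e-04]
 [-2.19875669e-04 -3.25810182e-01  9.45435179e-01]]
[-0.48776727  0.1099231   0.8660254 ] [ 534.44654561 -121.01537956  383.60508076] [[-9.46479983e-01 -3.22761927e-01 -6.17216960e-04]
 [-3.22762506e-01  9.46478733e-01  1.54054951e-03]
 [ 8.69519969e-05  1.65731377e-03 -9.99998623e-01]]
shift [-466.7  337.8 -135.6] rv [ 0.193 -0.491  0.349] rows 12 j6 -0.26
shift [-466.7  337.8 -135.6] rv [ 0.685  0.269 -2.698] rows 19 j6 -0.26
```

```bash
python3 jog.py '-230 170 -130 0 0 0;-230 170 -130 0 0 0;-230 170 -130 0 0 0;-230 170 -130 0 0 0;-230 170 -130 0 0 0;-230 170 -130 0 0 0;-467 338 -136 0.193 -0.491 0.349;-467 338 -136 0.193 -0.491 0.349;-467 338 -136 0.193 -0.491 0.349;-467 338 -136 0.193 -0.491 0.349'; python3 jog.py '-235 170 -6 0.193 -0.491 0.349;-235 170 -6 0.193 -0.491 0.349'
python3 - <<'E'
from h import *
a=axis(np.radians(-12.7)); Q=np.array([632,-143,210.4])+a*200
for Rt in rotz(-a,[0,1,0])[:1]: go(Q,Rt)
E
```

```text
clock: 1.15
position: [468.6, -213.0, 380.8]
ee_rot: [-0.002, 0.972, -0.051, 0.231]
contact_force: [0.1, -0.5, -0.8]
gripper_width: 85.5
grasp_force: 0.0
clock: 1.35
position: [515.7, -179.1, 400.9]
ee_rot: [0.057, 0.948, -0.075, 0.303]
contact_force: [0.1, -1.6, -0.2]
gripper_width: 85.4
grasp_force: 0.0
shift [-1.5 61.8 14.3] rv [-0.064  0.101 -0.078] rows 2 j6 -1.97
```

```bash
python3 jog.py '-1.5 62 14 -0.064 0.101 -0.078;-1.5 62 14 -0.064 0.101 -0.078;-1.5 62 14 -0.064 0.101 -0.078;-1.5 62 14 -0.064 0.101 -0.078'
python3 - <<'E'
from h import *
print(probe_bus.read_state()["joints"])
cv2.imwrite("pics/w1.png",vision.get_image("wrist"))
a=axis(np.radians(-12.7)); Q=np.array([632,-143,210.4])+a*200
for Rt in rotz(-a,[0,1,0])[:1]: go(Q,Rt)
E
```

```text
clock: 1.75
position: [533.5, -122.9, 382.4]
ee_rot: [0.014, 0.967, -0.054, 0.25]
contact_force: [0.4, -0.7, -1.1]
gripper_width: 85.9
grasp_force: 0.0
[ 0.1598488  -0.06021834 -0.39507136  0.27120545 -0.76890063 -1.91009295]
shift [-1.3  2.3 -0.6] rv [-0.001 -0.006 -0.   ] rows 1 j6 -1.91
```

View pics/w1.png

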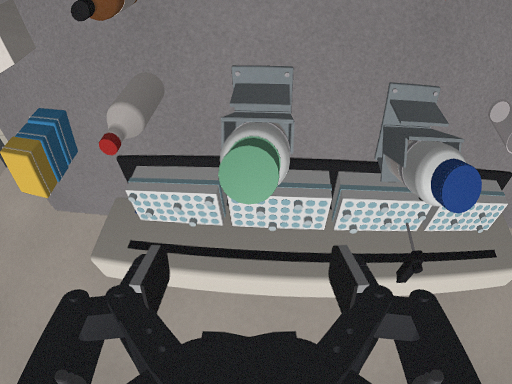

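Wrist view: the green cup's top disc at (249,171), with the bottle and stand above it in the picture and the stand's front corners at about (233,67) and (293,66). The closed bottle with the blue cap is at (456,186).

```bash
python3 - <<'E'
from h import *
im=cv2.imread("pics/w1.png"); c=vision.get_calibration("wrist")
for px in[(233,67),(293,66),(391,84),(438,88)]: print(px,onz(c,px,2,True).round(1))
h=cv2.cvtColor(im,cv2.COLOR_BGR2HSV); m,cs=blobs(im,"green"); print(cv2.boundingRect(cs[0]))
v=h[...,2][m>0]; print(np.percentile(v,[2,10,25,50,75,90]))
for t in(120,130,140,150):
    m2=((m>0)&(h[...,2]>t)).astype(np.uint8)*255
    k=max(cv2.findContours(m2,0,1)[0],key=cv2.contourArea)
    e=cv2.fitEllipse(cv2.convexHull(k)); 
    # cast hull onto disc plane with guess axis
    P=onz(c,e[0],236.4,True); print(t,cv2.contourArea(k),e,P.round(1))
# bottle: lower white sides; line of cup sides
hull=cv2.convexHull(cs[0]); print(cen(cs[0]),onz(c,cen(cs[0]),210.4,True))
E
```

```text
(233, 67) [ 604.2 -190.5    2. ]
(293, 66) [602.  -92.9   2. ]
(391, 84) [622.1  77.4   2. ]
(438, 88) [617.2 170.7   2. ]
(219, 137, 61, 65)
[ 75.  82. 159. 163. 166. 169.]
120 2424.0 ((248.21461486816406, 174.23281860351562), (57.2869873046875, 60.298866271972656), 109.85855102539062) [ 616.8 -143.   236.4]
130 2415.5 ((248.28579711914062, 174.3330841064453), (57.191524505615234, 59.99507522583008), 113.17637634277344) [ 616.9 -142.9  236.4]
140 2407.0 ((248.36643981933594, 174.40818786621094), (57.2026481628418, 59.738887786865234), 110.5461654663086) [ 617.  -142.9  236.4]
150 2394.5 ((248.390625, 174.50341796875), (57.0518913269043, 59.56584930419922), 107.72626495361328) [ 617.1 -142.9  236.4]
[249.88386019 168.33868832] [ 633.52113951 -144.61007494  210.4       ]
```

```bash
python3 - <<'E'
from h import *
a=axis(np.radians(1)); D=np.array([617,-143,236.4])
go(D+a*60,rotz(-a,[0,1,0])[0]); go(D-a*15,rotz(-a,[0,1,0])[0])
C={n:vision.get_calibration(n) for n in["scene","side"]}
print("amber",tri([ray(C["scene"],(230,147)),ray(C["side"],(275,148))]),"wash",tri([ray(C["scene"],(182,150)),ray(C["side"],(216,137))]))
E
```

```text
shift [ -1.   -8.  110.1] rv [-0.12  -0.016  0.   ] rows 3 j6 -1.91
shift [ -2.2   1.  184.5] rv [-0.12  -0.016  0.   ] rows 4 j6 -1.91
amber (array([ 444.51967458, -341.22988294,  125.49733199]), [np.float64(0.007348924726476795), np.float64(0.0073489247265234895)]) wash (array([ 634.29976157, -357.19778822,  155.64790237]), [np.float64(0.2585434262594111), np.float64(0.2585434262593416)])
```

```bash
python3 jog.py '-1 -8 110 -0.12 -0.016 0;-1 -8 110 -0.12 -0.016 0;-1 -8 110 -0.12 -0.016 0;-1 -8 110 -0.12 -0.016 0;-1 -8 110 -0.12 -0.016 0'
python3 - <<'E'
from h import *
im=vision.get_image("wrist"); c=vision.get_calibration("wrist"); cv2.imwrite("pics/w2.png",im)
h=cv2.cvtColor(im,cv2.COLOR_BGR2HSV); m,cs=blobs(im,"green")
m2=((m>0)&(h[...,2]>130)).astype(np.uint8)*255
k=max(cv2.findContours(m2,0,1)[0],key=cv2.contourArea); e=cv2.fitEllipse(cv2.convexHull(k))
a=axis(np.radians(1)); D=onz(c,e[0],236.4,True); print(e,D,"bbox",cv2.boundingRect(k))
go(D-a*15,rotz(-a,[0,1,0])[0])
E
```

```text
clock: 2.3
position: [587.3, -144.0, 289.3]
ee_rot: [-0.001, 0.966, 0.004, 0.259]
contact_force: [-0.0, -0.7, 1.1]
gripper_width: 85.5
grasp_force: 0.0
((250.13369750976562, 213.60804748535156), (82.13976287841797, 90.06961059570312), 86.57057189941406) [ 616.93982773 -142.46333018  236.4       ] bbox (207, 173, 89, 81)
shift [ 1.6  0.7 76.5] rv [-0.001  0.003  0.   ] rows 2 j6 -1.61
```

```bash
python3 jog.py '1.5 0.7 40 0 0 0;1.5 0.7 76 0 0 0;1.5 0.7 76 0 0 0;1.5 0.7 76 0 0 0' && python3 jog.py '0 0 0 0 0 0;0 0 0 0 0 0;0 0 0 0 0 0;0 0 0 0 0 0;0 0 0 0 0 0;0 0 0 0 0 0;0 0 0 0 0 0;0 0 0 0 0 0' 0
```

```text
clock: 2.75
position: [624.4, -141.6, 223.5]
ee_rot: [-0.002, 0.966, 0.004, 0.26]
contact_force: [-0.9, 0.0, 0.7]
gripper_width: 85.3
grasp_force: 0.0
clock: 3.55
position: [624.2, -141.7, 225.5]
ee_rot: [-0.002, 0.965, 0.004, 0.261]
contact_force: [-4.8, 1.3, 5.8]
gripper_width: 62.2
grasp_force: 64.2
```

```bash
python3 jog.py '0 0 -20 0 0 0;0 0 -45 0 0 0;0 0 -80 0 0 0;0 0 -110 0 0 0;0 0 -110 0 0 0;0 0 -110 0 0 0'
python3 - <<'E'
from h import *
cv2.imwrite("pics/w3.png",vision.get_image("wrist"))
Rt=rotz([0,0,-1],[0,1,0])[0]
go([480,-150,150],Rt); go([480,-150,46],Rt)
E
```

```text
clock: 4.15
position: [568.6, -142.7, 319.3]
ee_rot: [-0.001, 0.965, 0.004, 0.261]
contact_force: [0.4, 0.2, -1.2]
gripper_width: 62.4
grasp_force: 66.7
shift [160.6  -8.3 100.7] rv [0.009 0.525 0.002] rows 4 j6 -1.61
shift [212.7  -9.1 190.8] rv [0.009 0.525 0.002] rows 6 j6 -1.61
```

View pics/w3.png

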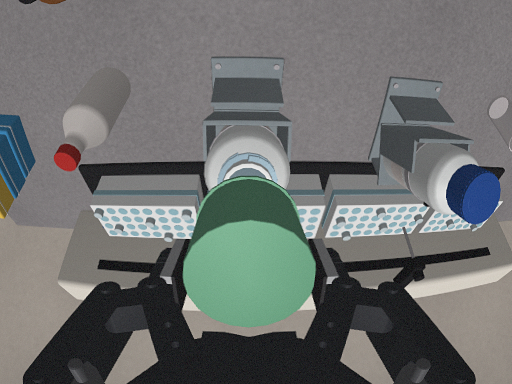

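The cup is held cleanly at (250,255) and the open neck shows behind it at (247,170).

```bash
python3 jog.py '161 -8 101 0.009 0.525 0.002;161 -8 101 0.009 0.525 0.002;161 -8 101 0.009 0.525 0.002;161 -8 101 0.009 0.525 0.002;161 -8 101 0.009 0.525 0.002;161 -8 101 0.009 0.525 0.002'
python3 - <<'E'
from h import *
Rt=rotz([0,0,-1],[0,1,0])[0]
go([480,-150,52],Rt);print(probe_bus.read_state()["contact_force"])
E
```

```text
clock: 4.8
position: [480.8, -150.1, 148.8]
ee_rot: [-0.001, 1.0, -0.001, -0.001]
contact_force: [0.5, -0.5, 1.1]
gripper_width: 62.0
grasp_force: 66.8
shift [ 0.7  0.2 96.8] rv [-0.001 -0.001  0.001] rows 2 j6 -1.59
[ 0.50887175 -0.47622881  1.14013276]
```

```bash
python3 jog.py '0 0 40 0 0 0;0 0 80 0 0 0;0 0 96 0 0 0;0 0 97 0 0 0;0 0 97 0 0 0'; python3 jog.py '0 0 1 0 0 0;0 0 2 0 0 0;0 0 3 0 0 0'
```

```text
clock: 5.3
position: [482.1, -150.0, 54.1]
ee_rot: [-0.001, 1.0, -0.001, 0.002]
contact_force: [0.9, 0.2, -0.3]
gripper_width: 62.3
grasp_force: 66.8
clock: 5.6
position: [480.8, -150.0, 50.2]
ee_rot: [-0.0, 1.0, -0.0, 0.001]
contact_force: [0.2, -0.5, -0.9]
gripper_width: 62.5
grasp_force: 66.8
```

```bash
python3 jog.py '0 0 1 0 0 0;0 0 2 0 0 0;0 0 2 0 0 0'; python3 jog.py '0 0 1 0 0 0;0 0 1 0 0 0'; python3 jog.py '0 0 1 0 0 0;0 0 1 0 0 0'
```

```text
clock: 5.9
position: [480.3, -150.0, 47.8]
ee_rot: [-0.001, 1.0, -0.0, -0.0]
contact_force: [-1.6, 1.2, 4.7]
gripper_width: 62.3
grasp_force: 67.7
clock: 6.1
position: [480.4, -150.0, 47.8]
ee_rot: [-0.001, 1.0, -0.001, -0.0]
contact_force: [-2.7, 1.0, 12.1]
gripper_width: 62.0
grasp_force: 68.4
clock: 6.3
position: [480.4, -150.1, 47.7]
ee_rot: [-0.001, 1.0, -0.001, -0.0]
contact_force: [-5.5, 1.9, 17.8]
gripper_width: 62.4
grasp_force: 69.2
```

```bash
python3 jog.py '0 0 -2 0 0 0;0 0 -2 0 0 0;0 0 -2 0 0 0;0 0 -2 0 0 0;0 0 -2 0 0 0;0 0 -2 0 0 0' 85; python3 jog.py '0 0 -20 0 0 0;0 0 -60 0 0 0;0 0 -110 0 0 0;0 0 -130 0 0 0;0 0 -130 0 0 0'
python3 - <<'E'
from h import *
go([436,14,190],rotz([0,0,-1],[0,1,0])[0])
E
```

```text
clock: 6.9
position: [480.0, -150.0, 46.9]
ee_rot: [-0.0, 1.0, -0.0, -0.001]
contact_force: [0.4, -0.8, 0.8]
gripper_width: 84.8
grasp_force: 0.0
clock: 7.4
position: [482.4, -150.1, 180.9]
ee_rot: [-0.001, 1.0, -0.001, 0.004]
contact_force: [-0.7, 0.1, -0.3]
gripper_width: 85.0
grasp_force: 0.0
shift [ 46.1 164.1  -9.6] rv [-0.001  0.007  0.001] rows 4 j6 -1.59
```

```bash
python3 jog.py '46 164 -10 0 0 0;46 164 -10 0 0 0;46 164 -10 0 0 0;46 164 -10 0 0 0;46 164 -10 0 0 0;46 164 -10 0 0 0'
python3 - <<'E'
from h import *
im=vision.get_image("wrist"); c=vision.get_calibration("wrist"); cv2.imwrite("pics/w4.png",im)
for k in blobs(im,"orange",60)[1]: print(cv2.contourArea(k),cv2.boundingRect(k),cen(k),[onz(c,cen(k),z,True).round(1).tolist() for z in(36,74)])
g=blobs(im,"green")[1]; print(cv2.boundingRect(g[0]))
E
```

```text
clock: 8.0
position: [433.6, 14.2, 186.2]
ee_rot: [-0.001, 1.0, -0.001, -0.002]
contact_force: [-0.2, -0.9, 0.7]
gripper_width: 85.1
grasp_force: 0.0
3097.5 (216, 149, 66, 64) [248.39795534 180.72972828] [[435.7, 13.0, 36.0], [423.8, 13.0, 74.0]]
1215.5 (176, 96, 40, 41) [195.63416975 116.16275881] [[372.3, -36.3, 36.0], [369.2, -29.5, 74.0]]
930.5 (327, 172, 35, 36) [344.1298585  189.29249507] [[444.4, 110.4, 36.0], [431.4, 97.1, 74.0]]
(68, 182, 71, 72)
```

View pics/w4.png

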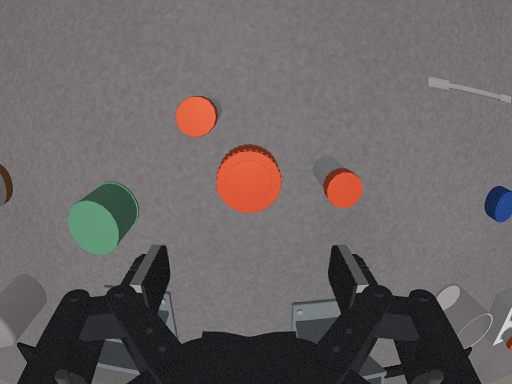

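The cap top disc is at (249,181), the vials at (196,116) and (344,189), and the green cup stands at (100,220).

```bash
python3 - <<'E'
from h import *
y=[np.cos(np.radians(135)),np.sin(np.radians(135)),0]
Rt=rotz([0,0,-1],y)[0]
go([436,13.3,90],Rt); go([436,13.3,25],Rt)
E
python3 jog.py '-2 -1 50 0 0 -0.4;-2 -1 96 0 0 -0.785;-2 -1 96 0 0 -0.785;-2 -1 96 0 0 -0.785;-2 -1 96 0 0 -0.785;-2 -1 96 0 0 -0.785;-2 -1 96 0 0 -0.785;-2 -1 96 0 0 -0.785'
python3 - <<'E'
from h import *
im=vision.get_image("wrist"); c=vision.get_calibration("wrist")
for k in blobs(im,"orange",60)[1][:1]: print(cv2.contourArea(k),cv2.boundingRect(k),cen(k),onz(c,cen(k),36,True))
y=[np.cos(np.radians(135)),np.sin(np.radians(135)),0]
Rt=rotz([0,0,-1],y)[0]
go([436,13.3,25],Rt)
E
```

```text
shift [-2.5 -0.3 96.3] rv [-0.    -0.004 -0.785] rows 6 j6 -1.98
shift [ -2.7  -0.2 161.3] rv [-0.    -0.004 -0.785] rows 6 j6 -1.98
clock: 8.85
position: [436.0, 12.2, 90.7]
ee_rot: [-0.382, 0.924, -0.0, -0.001]
contact_force: [-0.6, 0.1, 0.3]
gripper_width: 84.9
grasp_force: 0.0
6133.0 (202, 175, 94, 87) [248.06489483 219.25202457] [435.43897013  11.71530095  36.        ]
shift [-0.8  0.7 65.8] rv [ 0.001 -0.002 -0.002] rows 2 j6 -1.19
```

```bash
python3 jog.py '0 0 40 0 0 0;0 0 60 0 0 0;0 0 66 0 0 0;0 0 66 0 0 0;0 0 66 0 0 0'; python3 jog.py '0 0 0 0 0 0;0 0 0 0 0 0;0 0 0 0 0 0;0 0 0 0 0 0;0 0 0 0 0 0;0 0 0 0 0 0;0 0 0 0 0 0' 0
```

```text
clock: 9.4
position: [436.7, 13.2, 25.8]
ee_rot: [-0.383, 0.924, -0.0, -0.0]
contact_force: [0.3, -0.2, 0.4]
gripper_width: 85.2
grasp_force: 0.0
clock: 10.1
position: [436.7, 13.3, 26.7]
ee_rot: [-0.383, 0.924, -0.0, 0.001]
contact_force: [-2.4, -0.3, 7.3]
gripper_width: 62.0
grasp_force: 63.1
```

```bash
python3 jog.py '0 0 -20 0 0 0;0 0 -70 0 0 0;0 0 -120 0 0 0;0 0 -170 0 0 0;0 0 -220 0 0 0;0 0 -270 0 0 0;0 0 -270 0 0 0;0 0 -270 0 0 0'
cat >> h.py <<'E'
def mrot(a,yaw=-np.pi/4): return rotz(-a,[0,1,0])[0]*R.from_rotvec([0,0,yaw])
E
python3 - <<'E'
from h import *
a=axis(np.radians(1)); M=np.array([616.9,-142.5,236.4])-27*a; Rt=mrot(a)
print(M); go(M+a*70-50*Rt.apply([1,0,0]),Rt); print(Rt.apply([1,0,0]), M+a*70-50*Rt.apply([1,0,0]))
E
```

```text
clock: 10.9
position: [436.1, 13.3, 296.5]
ee_rot: [-0.383, 0.924, 0.0, 0.001]
contact_force: [-0.4, -1.1, -1.0]
gripper_width: 62.1
grasp_force: 65.7
[ 630.39794388 -142.26439251  213.0173141 ]
shift [ -48.7 -219.7    5.1] rv [ 0.364 -0.374 -0.003] rows 5 j6 -1.19
[-0.60931093 -0.70707986 -0.35885689] [ 625.86882084 -107.5212338   291.58193697]
```

```bash
python3 jog.py '-49 -220 5 0.364 -0.374 0;-49 -220 5 0.364 -0.374 0;-49 -220 5 0.364 -0.374 0;-49 -220 5 0.364 -0.374 0;-49 -220 5 0.364 -0.374 0;-49 -220 5 0.364 -0.374 0;-49 -220 5 0.364 -0.374 0'
python3 - <<'E'
from h import *
im=vision.get_image("wrist"); cv2.imwrite("pics/w5.png",im); c=vision.get_calibration("wrist")
a=axis(np.radians(1)); M=np.array([616.9,-142.5,236.4])-27*a
print(proj(c,M,True)); print(probe_bus.read_state()["joints"])
cv2.imwrite("pics/w5c.png",cv2.resize(im[60:360,110:410],(600,600),interpolation=cv2.INTER_CUBIC))
E
```

```text
clock: 11.6
position: [625.5, -108.1, 287.2]
ee_rot: [-0.37, 0.894, -0.095, 0.237]
contact_force: [-0.1, -0.0, -0.4]
gripper_width: 61.7
grasp_force: 65.8
[245.76249404 145.63067263]
[ 0.10387905  0.16674686 -0.32053789  0.08379181 -0.5701812  -0.94793585]
```

View pics/w5c.png

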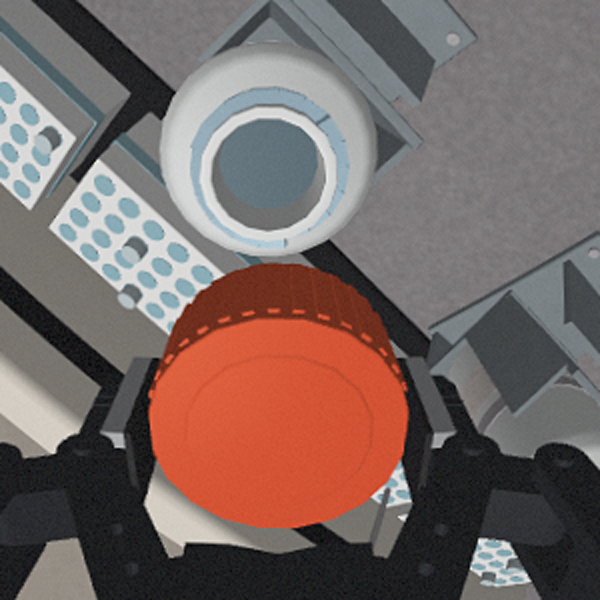

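```bash
cat >> h.py <<'E'
def pln(c,pts,P,n):
    out=[]
    for q in pts:
        o,v=ray(c,q,True); out.append(o+v*((P-o)@n)/(v@n))
    return np.array(out)
def circ(X,n,trim=1.0):
    "circle fit of near-planar points, returns centre, radius, rms"
    e1=np.cross(n,[0,1,0]);e1/=np.linalg.norm(e1);e2=np.cross(n,e1);m=X.mean(0);u=(X-m)@np.c_[e1,e2]
    for _ in range(8):
        s=np.linalg.lstsq(np.c_[2*u,np.ones(len(u))],(u**2).sum(1),rcond=None)[0]
        r=np.sqrt(s[2]+s[:2]@s[:2]); d=np.linalg.norm(u-s[:2],axis=1)-r
        k=abs(d)<max(trim,2*np.median(abs(d))); 
        if k.all(): break
        u=u[k]
    return m+s[0]*e1+s[1]*e2,r,d.std(),len(u)
E
cat > meas.py <<'E'
from h import *
import sys
def rim(im,c,a,M):
    m0=proj(c,M,True); h=cv2.cvtColor(im,cv2.COLOR_BGR2HSV).astype(int)
    # radial scans: inner edge dark->white and outer edge white->blue
    I=[];O=[]
    b=cv2.GaussianBlur(im,(3,3),0).astype(float); w=b[...,2]  # red channel: white high, blue low
    for t in np.radians(np.arange(0,360,4)):
        rr=np.arange(12,46,.5); q=m0+np.c_[np.cos(t)*rr,np.sin(t)*rr]
        s=cv2.remap(w.astype(np.float32),q[:,0].astype(np.float32)[None],q[:,1].astype(np.float32)[None],cv2.INTER_LINEAR)[0]
        g=np.gradient(s); i=g[:40].argmax()
        j=i+1+g[i+1:i+18].argmin()
        if g[i]>8: I.append(q[i])
        if g[j]<-5: O.append(q[j])
    return circ(pln(c,I,M,a),a),circ(pln(c,O,M,a),a)
def cap(im,c,ztop=-9.3):
    p,r=tool(); n=r.apply([0,0,1]); P=p+n*ztop
    h=cv2.cvtColor(im,cv2.COLOR_BGR2HSV); m=cv2.inRange(h,(3,150,185),(14,255,255))
    k=max(cv2.findContours(m,0,1)[0],key=cv2.contourArea); k=cv2.convexHull(k)[:,0]
    C,R_,s,N=circ(pln(c,k,P,n),n); return r.inv().apply(C-p),R_,s,N
E
python3 - <<'E'
from meas import *
im=cv2.imread("pics/w5.png"); c=vision.get_calibration("wrist")
a=axis(np.radians(1)); M=np.array([616.9,-142.5,236.4])-27*a
for x in rim(im,c,a,M): print(x)
print(cap(im,c))
E
```

```text
(array([ 631.95010207, -142.44826233,  213.91146386]), np.float64(18.982648674872813), np.float64(0.17313674960459274), 90)
(array([ 631.94923969, -142.47624302,  213.9106841 ]), np.float64(22.690696559820708), np.float64(0.18280226347256656), 87)
(array([-1.02958751,  0.26720556, -9.3       ]), np.float64(31.480053787185273), np.float64(0.2952412768052552), 38)
```

```bash
cat >> meas.py <<'E'
M=np.array([632.2,-142.4,213.5]); a=axis(np.radians(1))
def tgt(h,yaw=-np.pi/4,off=(-1.1,.27)):
    Rt=mrot(a,yaw); go(M+a*(h+2.2)-Rt.apply([off[0],off[1],0]),Rt)
def where(off=(-1.1,.27)):
    s=probe_bus.read_state(); p,r=tool(s); L=p+r.apply([off[0],off[1],2.2])-M
    f=s["contact_force"]; Ra=mrot(a,0).as_matrix()
    z=r.apply([0,0,1]); x=r.apply([1,0,0]); q=Ra.T@x
    print("t",round(s["clock"],2),"h",round(L@a,2),"lat",(Ra.T@L)[:2].round(2),"Fa",round(f@a,1),"Flat",(Ra.T@f)[:2].round(1),"Ta",round(s["wrist_torque"]@a,3),"tilt",round(np.arccos(-z@a),4),"yaw",round(np.arctan2(q[1],q[0]),3),"j6",round(s["joints"][5],2),"w",round(s["gripper_width"],1),"g",round(s["grasp_force"],1))
E
python3 -c "
from meas import *
where();tgt(60);tgt(30)"
```

```text
t 11.65 h 65.37 lat [-31.86  36.3 ] Fa -0.6 Flat [ 0.7 -0. ] Ta 0.003 tilt 0.0073 yaw -0.784 j6 -0.95 w 61.6 g 65.8
shift [48.2 -3.2  5.7] rv [ 0.003 -0.007 -0.002] rows 1 j6 -0.95
shift [48.  -3.3 35.7] rv [ 0.003 -0.007 -0.002] rows 2 j6 -0.95
```

```bash
python3 jog.py '30 -3 3 0.003 -0.007 0;48 -3 6 0.003 -0.007 0;48 -3 6 0.003 -0.007 0;48 -3 20 0.003 -0.007 0;48 -3 35.7 0.003 -0.007 0;48 -3 35.7 0.003 -0.007 0;48 -3 35.7 0.003 -0.007 0'
python3 -c "
from meas import *
where();tgt(20)
im=vision.get_image('wrist'); print(cap(im,vision.get_calibration('wrist')))
S=vision.get_image('side'); cv2.imwrite('pics/s6.png',cv2.resize(S[80:260,120:320],(800,720))[:600])"
```

```text
clock: 12.35
position: [617.1, -142.7, 242.5]
ee_rot: [-0.371, 0.892, -0.095, 0.242]
contact_force: [0.1, -0.1, -1.2]
gripper_width: 62.2
grasp_force: 65.8
t 12.35 h 30.44 lat [-2.03  0.92] Fa -1.1 Flat [ 0.5 -0.1] Ta -0.013 tilt 0.0033 yaw -0.785 j6 -0.82 w 62.2 g 65.8
shift [ 2.1  0.8 10.4] rv [-0.002  0.003  0.   ] rows 1 j6 -0.82
(array([-0.95573066,  0.08720426, -9.3       ]), np.float64(31.596389479145827), np.float64(0.3755479781434731), 38)
```

View pics/s6.png

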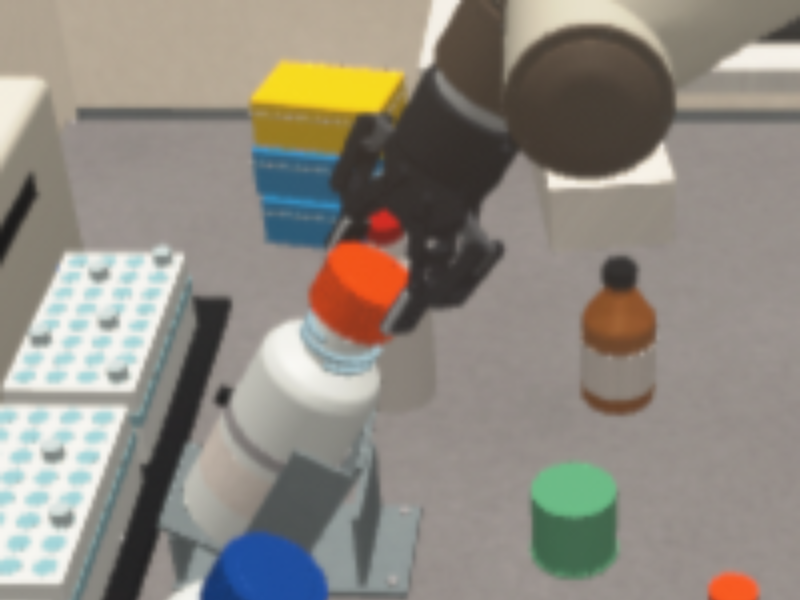

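The cap sits just over the neck, in line with it at crop (360,290), and the green cup stands upright at (573,520).

```bash
python3 jog.py '2.1 0.8 0 0 0 0;2.1 0.8 2 0 0 0;2.1 0.8 4 0 0 0;2.1 0.8 4 0 0 0;2.1 0.8 4 0 0 0'; python3 -c "
from meas import *
where();tgt(20)"
```

```text
clock: 12.95
position: [617.0, -144.4, 238.4]
ee_rot: [-0.37, 0.892, -0.096, 0.243]
contact_force: [0.1, -1.2, -0.7]
gripper_width: 61.9
grasp_force: 65.8
t 12.95 h 26.96 lat [ 0.12 -0.82] Fa -0.6 Flat [ 0.3 -1.2] Ta -0.006 tilt 0.004 yaw -0.784 j6 -0.82 w 61.9 g 65.8
shift [-0.6  0.5  7. ] rv [-0.003  0.003 -0.001] rows 1 j6 -0.82
```

```bash
python3 jog.py '-0.3 0.3 1 0 0 0;-0.3 0.3 2 0 0 0;-0.3 0.3 3 0 0 0;-0.3 0.3 4 0 0 0;-0.3 0.3 5 0 0 0;-0.3 0.3 5 0 0 0'; python3 -c "
from meas import *
where()"; python3 jog.py '0 0 1 0 0 0;0 0 2 0 0 0;0 0 3 0 0 0;0 0 3 0 0 0'; python3 -c "
from meas import *
where()"
```

```text
clock: 13.55
position: [619.5, -143.9, 233.9]
ee_rot: [-0.37, 0.892, -0.096, 0.242]
contact_force: [-0.6, -0.5, -1.4]
gripper_width: 61.8
grasp_force: 65.8
t 13.55 h 21.8 lat [ 0.2  -0.32] Fa -0.9 Flat [ 1.2 -0.5] Ta 0.005 tilt 0.0037 yaw -0.784 j6 -0.82 w 61.8 g 65.8
clock: 13.95
position: [621.0, -143.9, 231.3]
ee_rot: [-0.37, 0.892, -0.096, 0.242]
contact_force: [-0.2, 0.5, -1.0]
gripper_width: 62.1
grasp_force: 65.8
t 13.95 h 18.83 lat [ 0.21 -0.33] Fa -0.7 Flat [0.7 0.5] Ta -0.018 tilt 0.0037 yaw -0.784 j6 -0.82 w 62.1 g 65.8
```

No contact at the rim, so the lugs have passed it. I'll go on down in small steps until the force rises.

```bash
for i in 1 2; do python3 jog.py '0 0 1 0 0 0;0 0 2 0 0 0;0 0 2 0 0 0' >/dev/null; python3 -c "
from meas import *
where()"; done
```

```text
t 14.25 h 16.83 lat [ 0.22 -0.34] Fa -1.3 Flat [-0.8  0. ] Ta -0.019 tilt 0.0037 yaw -0.784 j6 -0.82 w 62.1 g 65.8
t 14.55 h 14.84 lat [ 0.18 -0.33] Fa -0.4 Flat [ 0.2 -0.6] Ta 0.035 tilt 0.0038 yaw -0.784 j6 -0.82 w 62.1 g 65.8
```

```bash
for i in 1 2 3; do python3 jog.py '0 0 1 0 0 0;0 0 1 0 0 0' >/dev/null; python3 -c "
from meas import *
where()"; done
```

```text
t 14.75 h 13.88 lat [ 0.15 -0.35] Fa -0.7 Flat [ 1.  -0.5] Ta 0.004 tilt 0.0038 yaw -0.784 j6 -0.82 w 61.7 g 65.8
t 14.95 h 12.86 lat [ 0.14 -0.33] Fa -0.1 Flat [0.7 1.1] Ta 0.033 tilt 0.0038 yaw -0.784 j6 -0.82 w 62.2 g 65.8
t 15.15 h 11.86 lat [ 0.17 -0.34] Fa -0.5 Flat [0.  0.3] Ta -0.004 tilt 0.0038 yaw -0.784 j6 -0.82 w 61.9 g 65.8
```

```bash
for i in 1 2 3 4; do python3 jog.py '0 0 1 0 0 0;0 0 1 0 0 0' >/dev/null; python3 -c "
from meas import *
where()"; done
```

```text
t 15.35 h 11.01 lat [-0.09 -0.29] Fa 0.6 Flat [0.4 0.2] Ta -0.029 tilt 0.0042 yaw -0.784 j6 -0.82 w 61.8 g 65.8
t 15.55 h 10.79 lat [-0.28 -0.22] Fa 4.9 Flat [1.8 2.1] Ta -0.07 tilt 0.0047 yaw -0.784 j6 -0.82 w 61.8 g 66.5
t 15.75 h 10.63 lat [-0.31 -0.19] Fa 12.6 Flat [2.9 3.3] Ta -0.089 tilt 0.0049 yaw -0.784 j6 -0.82 w 62.3 g 67.2
t 15.95 h 10.5 lat [-0.36 -0.2 ] Fa 17.5 Flat [5.9 4.5] Ta -0.085 tilt 0.0051 yaw -0.784 j6 -0.82 w 62.1 g 67.7
```

Contact came at liner height 10.8 mm, so the lugs are on a ridge. I'll ease off to about 5 N and turn backward, retracting with the lead (4.54 mm/rad).

```bash
python3 jog.py '0 0 -2 0 0 0;0 0 -2.4 0 0 -0.1;0 0 -2.9 0 0 -0.2;0 0 -3.3 0 0 -0.3' >/dev/null; python3 -c "
from meas import *
where()"; python3 jog.py '0 0 -0.45 0 0 -0.1;0 0 -0.9 0 0 -0.2;0 0 -1.35 0 0 -0.3' >/dev/null; python3 -c "
from meas import *
where()"
```

```text
t 16.35 h 11.95 lat [ 0.5  -0.77] Fa 6.3 Flat [2.1 0.1] Ta -0.161 tilt 0.0039 yaw -1.087 j6 -0.52 w 61.9 g 66.1
t 16.65 h 13.31 lat [ 0.99 -0.48] Fa 6.1 Flat [2.3 0.3] Ta -0.24 tilt 0.0035 yaw -1.387 j6 -0.22 w 61.6 g 66.4
```

```bash
python3 jog.py '0 0 -0.45 0 0 -0.1;0 0 -0.9 0 0 -0.2;0 0 -1.35 0 0 -0.3;0 0 -1.8 0 0 -0.4' >/dev/null; python3 -c "
from meas import *
where()"; for i in 1 2; do python3 jog.py '0 0 -0.45 0 0 -0.1;0 0 -0.45 0 0 -0.1' >/dev/null; python3 -c "
from meas import *
where()"; done
```

```text
t 17.05 h 15.12 lat [ 1.71 -0.52] Fa 7.7 Flat [1.7 1.4] Ta -0.148 tilt 0.003 yaw -1.787 j6 0.18 w 62.0 g 66.4
t 17.25 h 15.55 lat [ 1.71 -0.58] Fa 6.2 Flat [3.3 1.5] Ta 0.045 tilt 0.0031 yaw -1.886 j6 0.28 w 62.4 g 66.4
t 17.45 h 15.99 lat [ 1.74 -0.68] Fa 6.8 Flat [ 2.5 -0.1] Ta 0.036 tilt 0.0033 yaw -1.986 j6 0.38 w 62.2 g 66.4
```

```bash
for i in 1 2 3; do python3 jog.py '0 0 -0.2 0 0 -0.1;0 0 -0.2 0 0 -0.1' >/dev/null; python3 -c "
from meas import *
where()"; done
```

```text
t 17.65 h 16.32 lat [ 1.67 -0.8 ] Fa 6.6 Flat [2.2 0.6] Ta -0.013 tilt 0.0036 yaw -2.086 j6 0.48 w 62.2 g 66.4
t 17.85 h 16.08 lat [ 1.81 -0.84] Fa 4.6 Flat [1.6 0.4] Ta -0.009 tilt 0.0037 yaw -2.184 j6 0.58 w 62.0 g 66.3
t 18.05 h 15.61 lat [ 1.52 -0.7 ] Fa -0.1 Flat [-0.1  1.2] Ta -0.075 tilt 0.0042 yaw -2.282 j6 0.68 w 62.3 g 65.9
```

Force vanished just past 16.3 mm, so the lugs are over the starts. I'll lower the cap.

```bash
python3 jog.py '0 0 0.5 0 0 -0.06;0 0 2 0 0 -0.06;0 0 3.5 0 0 -0.06;0 0 5 0 0 -0.06;0 0 5 0 0 -0.06' >/dev/null; python3 -c "
from meas import *
where()"; for i in 1 2; do python3 jog.py '0 0 1 0 0 0;0 0 2 0 0 0;0 0 2 0 0 0' >/dev/null; python3 -c "
from meas import *
where()"; done
```

```text
t 18.55 h 10.68 lat [ 1.21 -0.62] Fa -0.9 Flat [-1.2  0.8] Ta -0.049 tilt 0.0047 yaw -2.343 j6 0.74 w 62.1 g 65.9
t 18.85 h 8.97 lat [ 1.22 -0.7 ] Fa -1.2 Flat [-0.9  0.5] Ta 0.02 tilt 0.0048 yaw -2.344 j6 0.74 w 61.8 g 65.9
t 19.15 h 8.21 lat [ 1.09 -0.79] Fa 7.3 Flat [1. 1.] Ta -0.052 tilt 0.005 yaw -2.344 j6 0.74 w 61.8 g 66.8
```

The drop is done, with the liner at about 8 mm. Now forward, following the lead.

```bash
python3 jog.py '0 0 0.3 0 0 0.1;0 0 0.8 0 0 0.2;0 0 1.25 0 0 0.3' >/dev/null; python3 -c "
from meas import *
where()"; python3 jog.py '0 0 0.45 0 0 0.1;0 0 0.9 0 0 0.2;0 0 1.35 0 0 0.3' >/dev/null; python3 -c "
from meas import *
where()"
```

```text
t 19.45 h 6.94 lat [ 0.67 -1.18] Fa 6.3 Flat [-0.3 -1.9] Ta 0.085 tilt 0.0054 yaw -2.041 j6 0.43 w 62.0 g 66.4
t 19.75 h 5.52 lat [ 0.5  -0.97] Fa 6.5 Flat [-0.2 -2.2] Ta -0.03 tilt 0.0052 yaw -1.74 j6 0.13 w 62.2 g 66.4
```

```bash
for i in 1 2; do python3 jog.py '0 0 0.45 0 0 0.1;0 0 0.9 0 0 0.2;0 0 1.35 0 0 0.3' >/dev/null; python3 -c "
from meas import *
where()"; done
```

```text
t 20.05 h 4.14 lat [-0.13 -0.67] Fa 6.1 Flat [-0.5 -0.4] Ta 0.061 tilt 0.0059 yaw -1.44 j6 -0.17 w 62.2 g 66.3
t 20.35 h 2.74 lat [-0.7  -0.55] Fa 5.2 Flat [-0.5 -0.4] Ta 0.064 tilt 0.0063 yaw -1.141 j6 -0.47 w 61.9 g 66.3
```

```bash
for i in 1 2 3; do python3 jog.py '0 0 0.45 0 0 0.1;0 0 0.9 0 0 0.2' >/dev/null; python3 -c "
from meas import *
where()"; done
```

```text
t 20.55 h 1.88 lat [-0.76 -0.65] Fa 6.1 Flat [ 0.  -0.2] Ta 0.086 tilt 0.006 yaw -0.941 j6 -0.67 w 61.9 g 66.3
t 20.75 h 1.06 lat [-0.83 -0.73] Fa 6.9 Flat [ 0.8 -0.7] Ta 0.046 tilt 0.0057 yaw -0.741 j6 -0.87 w 62.2 g 66.4
t 20.95 h 0.15 lat [-0.7  -0.88] Fa 7.9 Flat [1.1 0.8] Ta 0.185 tilt 0.0051 yaw -0.541 j6 -1.07 w 62.1 g 66.6
```

```bash
for i in 1 2 3; do python3 jog.py '0 0 0.2 0 0 0.06;0 0 0.2 0 0 0.06' >/dev/null; python3 -c "
from meas import *
where()"; done
```

```text
t 21.15 h 0.11 lat [-0.7  -0.91] Fa 8.2 Flat [ 2.1 -0.5] Ta -0.03 tilt 0.005 yaw -0.483 j6 -1.12 w 62.3 g 66.6
t 21.35 h 0.12 lat [-0.71 -0.99] Fa 9.7 Flat [2.  0.9] Ta -0.062 tilt 0.005 yaw -0.423 j6 -1.18 w 62.4 g 66.7
t 21.55 h 0.12 lat [-0.67 -1.03] Fa 10.8 Flat [2.3 0.2] Ta -0.034 tilt 0.0049 yaw -0.363 j6 -1.24 w 61.9 g 66.8
```

```bash
for i in 1 2 3; do python3 jog.py '0 0 0 0 0 0.05;0 0 0 0 0 0.1' >/dev/null; python3 -c "
from meas import *
where()"; done
```

```text
t 21.75 h 0.12 lat [-0.66 -1.06] Fa 10.4 Flat [2.  1.5] Ta 0.131 tilt 0.0047 yaw -0.263 j6 -1.34 w 62.0 g 66.8
t 21.95 h 0.06 lat [-0.33 -0.95] Fa 12.4 Flat [3.3 3.6] Ta 0.427 tilt 0.0037 yaw -0.164 j6 -1.44 w 62.1 g 66.9
t 22.15 h -0.06 lat [ 0.3  -0.96] Fa 12.5 Flat [4.3 4.6] Ta 1.015 tilt 0.0019 yaw -0.067 j6 -1.54 w 61.8 g 66.9
```

Torque rose past 0.4 N m while the height stayed at about 0, so the cap is home. I'll relax, let go and back off.

```bash
python3 jog.py '0 0 -1.8 0 0 -0.04;0 0 -1.8 0 0 -0.08;0 0 -1.8 0 0 -0.08' >/dev/null; python3 -c "
from meas import *
where()"; python3 jog.py '0 0 0 0 0 0;0 0 0 0 0 0;0 0 0 0 0 0;0 0 0 0 0 0;0 0 0 0 0 0;0 0 0 0 0 0' 85; python3 jog.py '0 0 -15 0 0 0;0 0 -50 0 0 0;0 0 -90 0 0 0;0 0 -120 0 0 0;0 0 -120 0 0 0;0 0 -120 0 0 0'
python3 - <<'E'
from meas import *
im=vision.get_image("wrist");c=vision.get_calibration("wrist");cv2.imwrite("pics/w7.png",im)
cv2.imwrite("pics/s7.png",cv2.resize(vision.get_image("side")[80:260,120:320],(800,720))[:600])
P=M+a*11.5
h=cv2.cvtColor(im,cv2.COLOR_BGR2HSV); m=cv2.inRange(h,(3,150,185),(14,255,255))
k=max(cv2.findContours(m,0,1)[0],key=cv2.contourArea); k=cv2.convexHull(k)[:,0]
C=circ(pln(c,k,P,a),a); print(C, C[0]-P)
E
```

```text
t 22.45 h 0.18 lat [-0.34 -1.17] Fa 0.1 Flat [-0.7 -0.6] Ta -0.05 tilt 0.0038 yaw -0.144 j6 -1.46 w 61.9 g 68.6
clock: 23.05
position: [630.5, -143.7, 215.2]
ee_rot: [-0.071, 0.963, -0.014, 0.26]
contact_force: [0.3, -0.3, 0.1]
gripper_width: 85.1
grasp_force: 0.0
clock: 23.65
position: [569.6, -144.8, 320.8]
ee_rot: [-0.071, 0.962, -0.014, 0.262]
contact_force: [-0.8, 0.4, -0.6]
gripper_width: 85.2
grasp_force: 0.0
(array([ 623.88181888, -143.76703967,  221.96350903]), np.float64(31.408301204189772), np.float64(0.4608870166036511), 33) [-2.56905688 -1.26668833 -1.49578312]
```

View pics/s7.png

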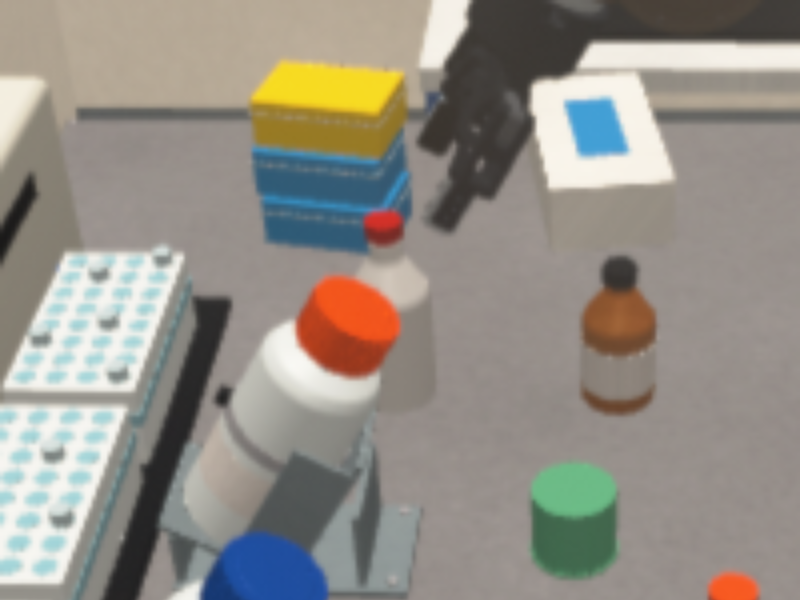

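View pics/w7.png

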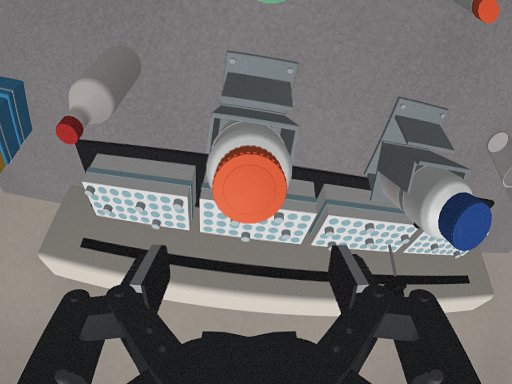

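```bash
python3 jog.py '0 0 0 0 0 0;0 0 0 0 0 0'>/dev/null; python3 - <<'E'
from meas import *
rs=[]
for n in("scene","side"):
    c=vision.get_calibration(n); im=vision.get_image(n); exp=proj(c,M-a*6.5)
    k=min(blobs(im,"orange")[1],key=lambda k:np.linalg.norm(cen(k)-exp)); print(n,cen(k),exp,cv2.boundingRect(k)); rs.append(ray(c,cen(k)))
    print([cen(g).round(1) for g in blobs(im,"green")[1]])
P,e=tri(rs); print(P,e,P-(M-a*6.5),"axial",(P-M)@a)
im=vision.get_image("wrist");c=vision.get_calibration("wrist")
m=cv2.inRange(cv2.cvtColor(im,cv2.COLOR_BGR2HSV),(3,150,185),(14,255,255))
k=cv2.convexHull(max(cv2.findContours(m,0,1)[0],key=cv2.contourArea))[:,0]
C=circ(pln(c,k,M+a*11.5,a),a); print(C,C[0]-M-a*11.5)
E
```

```text
scene [205.10113269 163.74190939] [204.91111187 164.44486262] (196, 156, 20, 17)
[array([246., 192.])]
side [206.55813953 161.00897593] [205.89805258 161.02233275] (195, 149, 25, 25)
[array([263. , 209.4])]
[ 633.80025777 -143.63734474  208.29455418] [np.float64(1.0266644262898696), np.float64(1.0266644262897735)] [-1.64924724 -1.29406506  0.42371931] axial -5.297258018239765
(array([ 625.66993635, -143.80750647,  222.99531415]), np.float64(31.643477515364484), np.float64(0.43217068310718476), 32) [-0.7809394  -1.30715513 -0.463978  ]
```

Once the arm had settled, the two camera checks put the cap within about 2 mm of the expected home position. The cup is upright and the gripper is clear.

```bash
python3 -c "
from bench import arm, vision, probe_bus
print(arm.job_done(), probe_bus.read_state()['clock'])"
```

```text
the job is handed in; nothing more can be done
the job is handed in; nothing more can be done
```

The job is handed in, with no verdict returned: the orange cap is run home on the open bottle and let go, the green cup stands mouth down on the bench, and I saw nothing else moved.

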